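# Put the oil can, V-block and bushing back in their own places

## Task

On this lathe bench three things stand in each other's places. Use the empty rubber mat to park one of them while you change them round, until the turned bushing stands in the middle of the parts tray, the oil can in the middle of the round drip pan and the V-block in the middle of the granite surface plate, all upright and let go. Lower the V-block gently onto the granite, never let it fall, and leave the drill block, the tin and the micrometer where they are.

Things in the scene. Friction and masses are not known exactly. Their poses are not given: they have to be found in the camera images.
- bushing_mid (a point): Turned steel flanged bushing, standing flange down: flange 62 mm diameter and 10 mm thick, above it a plain hub 36 mm diameter rising to 48 mm overall. This point is on its axis half-way up, 24 mm above its underside; z is its axis, up. Mass about 0.45 kg. Grip the hub. At the start it stands on the surface plate.
- oiler_mid (a point): Steel thumb-pump oil can, standing: cylinder 56 mm diameter with straight sides up to 54 mm, a low dome and pump above, 78 mm overall. A thin spout points along its +x, reaching 88 mm from the axis at 60 to 81 mm height, and a thumb lever along its -x reaches 38 mm at 71 to 78 mm height, so the sides at +y and -y are free for fingers. This point is on its axis half-way up, 39 mm above its underside; z is up. Mass about 0.25 kg. At the start it stands in the parts tray.
- vblock_mid (a point): Ground steel V-block, 60 mm long (its x), 44 mm wide (its y), 40 mm high, with a 90-degree groove 28 mm wide along x in its top. This point is at its middle, 20 mm above its underside; z is up. Mass about 0.6 kg. At the start it stands in the drip pan.
- plate: Small speckled grey granite surface plate, 130 x 130 mm, 30 mm thick, on feet, fixed: home of the V-block. Origin at the centre of its underside, on the bench; its top face is at 30 mm.
- tray: Open grey plastic parts tray, 150 mm (its x, 162 mm over the lips) x 130 mm (its y), walls 4 mm thick and 30 mm high, inner floor at 4 mm, fixed: home of the bushing. Origin at the centre of its underside, on the bench.
- pan: Round shallow bright steel drip pan, 130 mm across the rim, flat floor about 110 mm across at 3 mm height, rim 14 mm high, fixed: home of the oil can. Origin at the centre of its underside, on the bench.
- mat: Empty square black ribbed rubber mat, 115 x 115 mm, top at 4 mm, fixed: the free spot for parking. Origin at the centre of its underside, on the bench.
- drills: Loose wooden block with two rows of twist drills standing in it, 55 mm (its x) x 95 mm (its y), up to 84 mm high in all. Not to be moved. Origin at the centre of its underside.
- tin: Loose tin of marking-out fluid with a black cap, 48 mm diameter, 80 mm high. Not to be moved. Origin at the centre of its underside.
- micrometer: Loose outside micrometer lying flat, 130 mm long (its x, from -36 to 96 mm of the origin), 50 mm wide, 18 mm thick. Not to be moved. Origin on its measuring line, on the bench. The file, spanner and other small tools on the bench are fixed and lower than 25 mm; the equipment along the back (beyond x = 0.73) and the sides (beyond y = 0.5 either way) is up to 180 mm high.
Not all that is in view belongs to the job. Leave any blue or green look-alike of the pan alone.

How it is judged (in metres and radians):
On the way:
1. one of the three things is parked upright on the rubber mat and let go (((horizontal distance between bushing_mid and mat below 0.045 m and z of bushing_mid in the frame of mat between 0.022 and 0.034 m and angle between bushing_mid's own z axis and vertical below 0.1 rad and linear speed of bushing below 0.02 m/s and contact force between the fingers and bushing below 0.2 N) or (horizontal distance between oiler_mid and mat below 0.045 m and z of oiler_mid in the frame of mat between 0.037 and 0.049 m and angle between oiler_mid's own z axis and vertical below 0.1 rad and linear speed of oiler below 0.02 m/s and contact force between the fingers and oiler below 0.2 N) or (horizontal distance between vblock_mid and mat below 0.045 m and z of vblock_mid in the frame of mat between 0.018 and 0.03 m and angle between vblock_mid's own z axis and vertical below 0.1 rad and linear speed of vblock below 0.02 m/s and contact force between the fingers and vblock below 0.2 N))), for 0.2 s.
At the end, for the whole second after the job is handed in: Bushing upright on the tray's floor within 15 mm of its centre, oil can upright on the drip pan's floor within 15 mm of its centre, V-block upright on the granite plate within 15 mm of its centre; all released and at rest (horizontal distance between bushing_mid and tray below 0.015 m and z of bushing_mid in the frame of tray between 0.022 and 0.034 m and angle between each of bushing_mid, oiler_mid, vblock_mid's own z axis and vertical below 0.1 rad and linear speed of each of bushing, oiler, vblock below 0.02 m/s and contact force between the fingers and bushing below 0.2 N and horizontal distance between oiler_mid and pan below 0.015 m and z of oiler_mid in the frame of pan between 0.036 and 0.048 m and contact force between the fingers and oiler below 0.2 N and horizontal distance between vblock_mid and plate below 0.015 m and z of vblock_mid in the frame of plate between 0.044 and 0.056 m and contact force between the fingers and vblock below 0.2 N); the robot touches nothing.
It fails at once if the drill block is disturbed (moved more than 20 mm) (distance of drills from where it was at the start of the episode above 0.02 m).
It fails at once if the tin is disturbed (moved more than 20 mm) (distance of tin from where it was at the start of the episode above 0.02 m).
It fails at once if the micrometer is disturbed (moved more than 20 mm) (distance of micrometer from where it was at the start of the episode above 0.02 m).
It fails at once if the V-block falls onto the granite (faster than 0.4 m/s within 25 mm of the plate's face) (horizontal distance between vblock_mid and plate below 0.07 m and z of vblock_mid in the frame of plate below 0.075 m and linear speed of vblock above 0.4 m/s).
It also fails if it takes over 122 s, if anything falls off the work surface, if the arm or the gripper's body presses on something with over 40 N, if the wrist force passes 120 N, or if a joint passes its speed limit or range.

## Robot

A 6-joint arm with a two-finger parallel gripper is mounted at the origin on the work surface. World frame = base frame: x ahead of the robot, y to its left, z up, the work surface at z = 0. Lengths are in mm, angles in rad, forces in N, time in s.
With the tool pointing down it reaches from about 275 to 825 mm from the base axis. Payload 4.9 kg.
Tool frame: the origin (TCP) lies at the very end of the fingers, on their centre line; the grasp point (between the pads) lies 19 mm behind it; z points along the fingers, y is the direction in which the jaws open and shut (so a half turn about z gives the same grasp; the last joint's range is limited). The gripper opens to 85 mm and grips with 20 to 120 N. Pads are 22 mm wide; open, the fingers measure 114 mm over their backs; the gripper's body (76 mm by 85 mm) begins 54 mm behind the grasp point. The pads swing forward as they close: fully open they stand 13 mm farther back than shut.
Start: joints at [-1.42, 0.326, -0.193, 1.052, 0, 1.437], TCP at [154.543, -527.859, 231.281] pointing down, gripper open.
Joint ranges: [-2.65, 2.65], [-0.97, 1.79], [-1.3, 1.35], [-1.93, 2.1], [-1.47, 1.37], [-3.14, 3.14]. Speed limits (rad/s): [2.57, 2.57, 3.14, 3.14, 3.14, 3.14].

## Interface

Orientations are given as [roll, pitch, yaw] about the fixed x, y, z axes, in that order (R = Rz(yaw) Ry(pitch) Rx(roll)).
In Python, from bench import bot, solve_ik, imaging gives the robot as it stands. Calls block until the motion is done:
- bot.move_ptp(position, orientation): joint-space move of the TCP to a pose.
- bot.movel(position, rot=None, max_speed=150, threshold=None): straight line of the TCP; rot=None keeps the orientation; max_speed is the mean speed in mm/s. With threshold (N) it stops when the force on the tool has changed by that much, and returns True; else False.
- bot.move_j(angles): joint-space move.
- bot.grip(opening, effort=None): opening from 0.0 (shut) to 1.0 (fully open); effort is the grip in N (None keeps the last); returns when the fingers have stopped.
- bot.dwell(seconds).
- solve_ik(position, orientation): joint angles nearest the present ones, or None.
- bot.get_state(): the state.
- imaging.capture(name): name is "scene" or "top" or "wrist"; returns the picture (480x640x3 uint8, blue, green, red); there is no depth.
- imaging.camera_model(name): a dict with "K" (3x3 intrinsics, pixels), "k1" (the pictures are not rectified: a ray, as slopes to the right and down, at radius r is drawn at 1 + k1 r^2 times it, then the intrinsics apply), "position" and "rotation" of the camera in the world. Camera axes: x right, y up, looking along -z (the intrinsics and any distortion apply to the point x, -y, -z); pixel columns grow to the right and rows downward; lengths in mm; the calibration is good to about 2 mm. A picture is of the moment at which its call begins: read the wrist's pose just before it. camera_model takes no time and is no camera call; for the wrist camera it gives the pose at the moment of the call.
A pose or a line that the arm cannot do raises bot.IKError and nothing moves.
- bot.sign_off(): hands the job in, once; it reports no verdict.
The state is a dict: "t": time; "qpos": joint angles; "joint_velocities": joint speeds; "effort": joint torques, N m; "tcp_pos": TCP position; "orientation": TCP orientation; "contact_force": force on the tool from outside, world axes, zero at the start; "wrist_torque": the same for the moment, N m; "opening": opening from 0.0 (shut) to 1.0 (fully open).
Only numpy, scipy, OpenCV 4.12 (cv2) and the standard library are available. Lean on these libraries where they do the work, as an engineer would, in place of code of your own. Each camera call takes 0.05 s, during which the arm holds its last target. There are 200 camera calls.

## Working session

There is one attempt and no reset: what is moved stays moved. The work goes in short steps, each a Python script; the robot and the scene stay as the last script left them, time stands still between calls to the robot, and variables do not carry over. Pictures are saved under pics/ and viewed, about 12 in all and at most 16, crops included, and the job is handed in when it is done.

```bash
mkdir -p pics; ls
python3 - <<'E'
from bench import bot, imaging
import cv2
for n in ("top","scene"):
    cv2.imwrite(f"pics/{n}0.png",imaging.capture(n)); m=imaging.camera_model(n); print(n,m)
print(bot.get_state())
E
```

```text
pics
top {'K': array([[548.6836532 ,   0.        , 320.80193086],
       [  0.        , 548.6836532 , 239.54884074],
       [  0.        ,   0.        ,   1.        ]]), 'k1': -0.047512578785596754, 'position': array([ 154.37177114,   45.57734179, 1522.15391554]), 'rotation': array([ 2.11672441e-01,  8.51507519e-04, -1.63449524e+00])}
scene {'K': array([[454.13498165,   0.        , 329.2876    ],
       [  0.        , 454.13498165, 252.95872026],
       [  0.        ,   0.        ,   1.        ]]), 'k1': 0.03158742349443558, 'position': array([832.00488626, 521.218454  , 911.12385969]), 'rotation': array([0.63767476, 0.0033937 , 2.47599296])}
{'t': 0.1, 'qpos': array([-1.42019424e+00,  3.26881504e-01, -1.93479929e-01,  1.05202057e+00,
       -3.14404446e-05,  1.43659128e+00]), 'joint_velocities': array([ 0.00146177, -0.00243792,  0.00298771, -0.00027042,  0.00014811,
        0.00080072]), 'effort': array([ 8.84446199e-04, -4.44237435e+01,  2.63039160e+01,  7.87408644e-03,
       -1.69546352e-04,  2.28648076e-06]), 'tcp_pos': array([ 154.45373769, -527.31586805,  230.5752591 ]), 'orientation': array([-3.14001703e+00, -1.81009365e-04,  2.84807016e-01]), 'contact_force': array([-0.38628696,  0.05503416, -0.46737073]), 'wrist_torque': array([ 0.02776081, -0.04681877, -0.00649264]), 'opening': 0.9992067773208819}
```

View pics/top0.png

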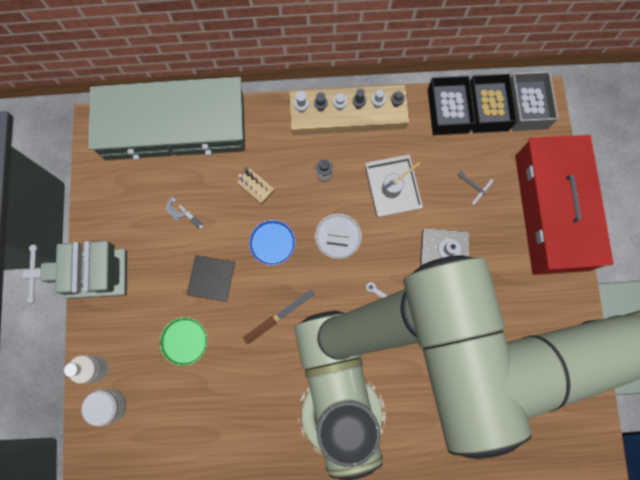

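View pics/scene0.png

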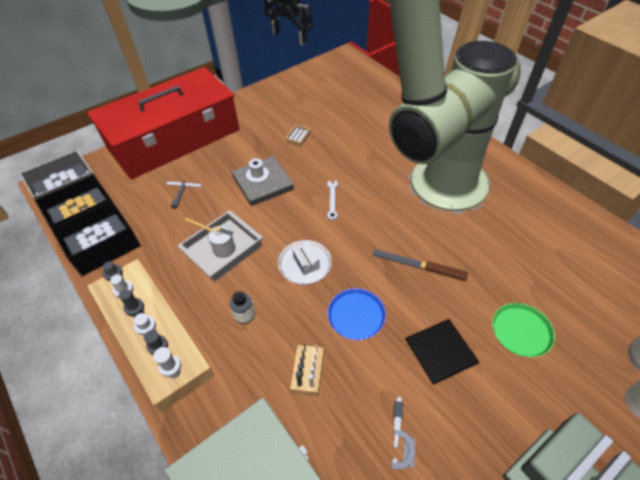

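The top view shows:
- V-block at (338,237) in the steel pan.
- Oil can at (394,185) in the tray, spout up-right.
- Bushing at (450,247) on the plate.
- Empty mat at (211,278).

Possible mix-ups are the blue pan (272,243), the green pan (184,341), the tin (324,170), the jars on the rear board and the bushing-like pots. The steel pan is the one at (338,236).

Next is a close crop of that area.

```bash
cat > h.py <<'E'
import numpy as np, cv2
from scipy.spatial.transform import Rotation as R
from bench import bot, solve_ik, imaging
def model(n): return imaging.camera_model(n)
def rot(m):
    r=np.asarray(m["rotation"],float)
    return r if r.shape==(3,3) else R.from_euler("xyz",r).as_matrix()
def world(m,px,z):
    """pixels -> world points at height z (mm)"""
    K=m["K"]; px=np.atleast_2d(np.array(px,float)); out=[]
    for u,v in px:
        d=np.array([(u-K[0,2])/K[0,0],(v-K[1,2])/K[1,1]]); s=d.copy()
        for _ in range(20): s=d/(1+m["k1"]*(s@s))
        ray=rot(m)@np.array([s[0],-s[1],-1]); p=m["position"]
        out.append(p+ray*(z-p[2])/ray[2])
    return np.array(out)
def pix(m,P):
    q=(np.atleast_2d(P)-m["position"])@rot(m); s=np.c_[q[:,0]/-q[:,2],q[:,1]/q[:,2]]
    s=s*(1+m["k1"]*(s**2).sum(1))[:,None]
    return np.c_[s[:,0]*m["K"][0,0]+m["K"][0,2],s[:,1]*m["K"][1,1]+m["K"][1,2]]
E
python3 - <<'E'
from h import *
im=cv2.imread("pics/top0.png")
cv2.imwrite("pics/crop0.png",cv2.resize(im[150:290,300:480],None,fx=4,fy=4,interpolation=cv2.INTER_CUBIC))
m=model("top"); print(pix(m,[[0,0,0]]))
for n,p,z in [("mat",(211,278),4),("pan",(338,236.5),14),("tray",(394,185.5),30),("plate",(445,249),30),("drills",(255,184),25),("tin",(324,170),80),("mic",(186,213),9)]: print(n,world(m,p,z).round())
E
```

```text
[[342.02265443 414.82890645]]
mat [[390. 339.   4.]]
pan [[484. -23.  14.]]
tray [[ 618. -191.   30.]]
plate [[ 426. -316.   30.]]
drills [[650. 204.  25.]]
tin [[660.   6.  80.]]
mic [[581. 406.   9.]]
```

View pics/crop0.png

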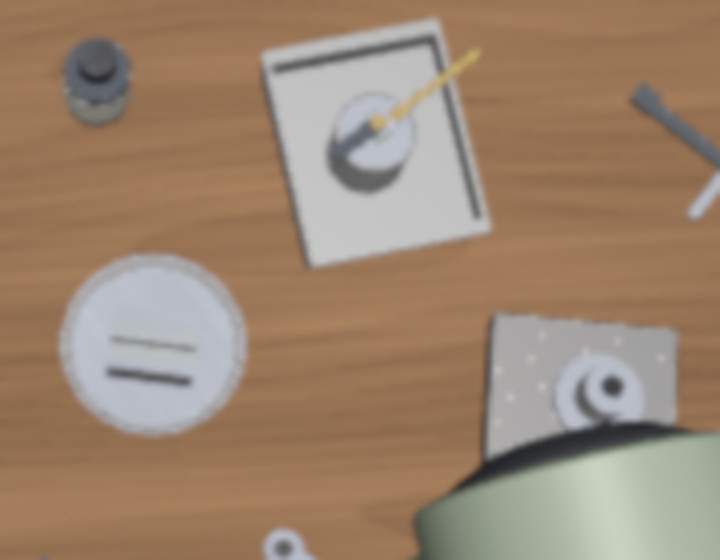

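The crop confirms the choices. The V-block's grooves run roughly left-right in the bright steel pan at (338,236), the oiler axis is at about (394,183) with its spout up-right, and the bushing top is at about (451,246). I'll hover over the plate for a wrist look, with a top picture taken once the arm is clear.

Run:
```python
from h import *
m=model("top")
b=world(m,(451.5,246.5),78)[0]; print(b)
t=bot.get_state()["t"]
bot.move_ptp([b[0]-30,b[1],260],[np.pi,0,.285])
s=bot.get_state(); print(s["t"]-t,s["tcp_pos"],s["qpos"])
w=model("wrist"); cv2.imwrite("pics/w1.png",imaging.capture("wrist"))
np.save("w1.npy",np.r_[w["position"],w["rotation"].ravel()]); print(w, pix(w,[b,s["tcp_pos"]]))
```

```text
[ 422.60232825 -322.79511602   78.        ]
1.2 [ 392.17043581 -323.50577008  259.85971658] [-8.34720362e-01  2.30816749e-01 -2.48539952e-01  1.09145074e+00
 -5.13656593e-04  2.02280191e+00]
{'K': array([[349.27435424,   0.        , 319.63049691],
       [  0.        , 349.27435424, 239.98388858],
       [  0.        ,   0.        ,   1.        ]]), 'k1': -0.003510217796002938, 'position': array([ 460.66358772, -303.26496403,  403.14832552]), 'rotation': array([-2.86365963e-01, -7.36676054e-04, -1.28658567e+00])} [[328.08141155 184.38429376]
 [319.89145552 302.1040333 ]]
```

View pics/w1.png

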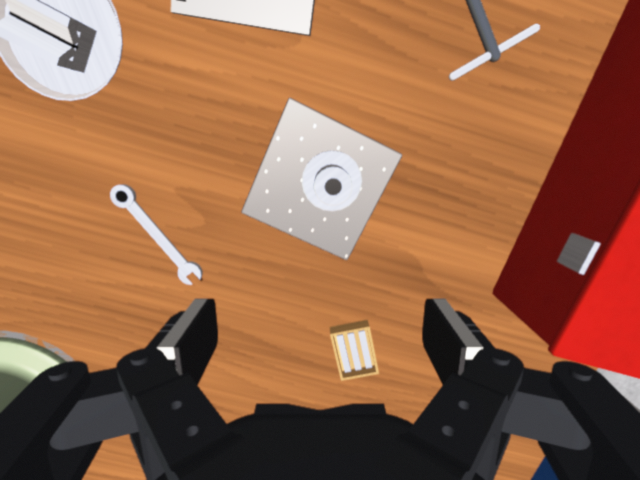

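The wrist view shows the plate corners at (289,98), (401,155), (347,259) and (243,212), and the bushing flange centred at about (332,180) with its bore at (333,187). One more look covers the pan and tray.

Run:
```python
from h import *
d=np.load("w1.npy"); w=dict(model("wrist"),position=d[:3],rotation=d[3:])
P=world(w,[(289,98),(401,155),(347,259),(243,212)],30); print("plate",P.round(1),P.mean(0),[np.linalg.norm(P[i]-P[i-1]) for i in range(4)])
print("plate yaw",np.degrees(np.arctan2(*(P[1]-P[0])[1::-1])))
print("flange",world(w,(332,180.5),40),"bore",world(w,(333,187),78))
bot.move_ptp([470,-120,260],[np.pi,0,.285])
w=model("wrist"); cv2.imwrite("pics/w2.png",imaging.capture("wrist"))
np.save("w2.npy",np.r_[w["position"],w["rotation"].ravel()]); print(bot.get_state()["t"])
```

```text
plate [[ 488.1 -263.8   30. ]
 [ 467.4 -389.7   30. ]
 [ 342.4 -370.4   30. ]
 [ 362.4 -245.4   30. ]] [ 415.07585263 -317.31891344   30.        ] [np.float64(127.07145710550627), np.float64(127.64166564915088), np.float64(126.47808179906735), np.float64(126.55579033088496)]
plate yaw -99.33814324267469
flange [[ 423.11355905 -327.81458082   40.        ]] bore [[ 421.56485302 -327.87606837   78.        ]]
2.275
```

View pics/w2.png

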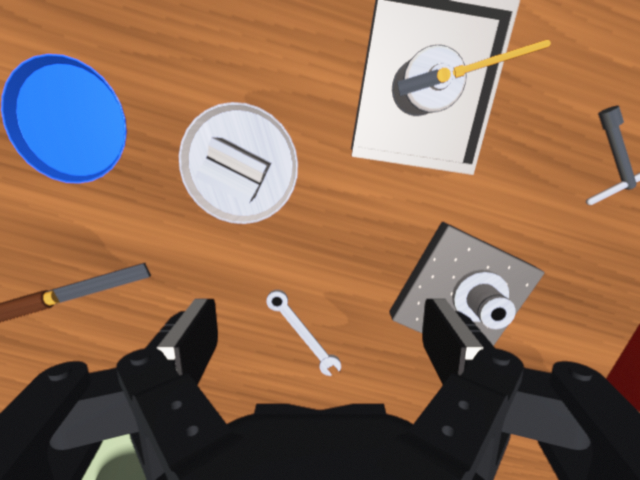

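The second view shows the pan rim centred at about (238.5,162.5), the V-block inside it at about (237,168), the oiler at (437,78) and part of the tray. First I'll move the bushing to the mat.

```bash
cat >> h.py <<'E'
from math import pi
def pick(x,y,z,yaw,effort=60,pre=1.0,hover=190):
    bot.grip(pre); bot.move_ptp([x,y,hover],[pi,0,yaw])
    bot.movel([x,y,z+40],max_speed=200)
    hit=bot.movel([x,y,z],max_speed=60,threshold=8)
    bot.grip(0.0,effort); s=bot.get_state()
    print("pick hit",hit,"opening",s["opening"],"tcp",s["tcp_pos"].round(1),"t",s["t"])
    bot.movel([x,y,hover],max_speed=150)
    s=bot.get_state(); print("lifted",s["opening"],s["contact_force"].round(1),s["orientation"].round(3))
def place(x,y,z,yaw,rel,hover=190):
    """z = TCP height expected at contact"""
    bot.move_ptp([x,y,hover],[pi,0,yaw]); bot.dwell(.2)
    bot.movel([x,y,z+15],max_speed=150)
    bot.dwell(.2)
    hit=bot.movel([x,y,z-3],max_speed=20,threshold=4); s=bot.get_state()
    print("place hit",hit,s["tcp_pos"].round(1),s["contact_force"].round(1))
    bot.grip(rel); bot.dwell(.2); print("z rel",bot.get_state()["tcp_pos"].round(1))
    bot.movel([x,y,z+90],max_speed=150); print("t",bot.get_state()["t"])
def look(n,cam="wrist"):
    w=model(cam); cv2.imwrite(f"pics/{n}.png",imaging.capture(cam))
    np.save(n+".npy",np.r_[w["position"],w["rotation"].ravel()])
def lm(n,cam="wrist"):
    d=np.load(n+".npy"); return dict(model(cam),position=d[:3],rotation=d[3:])
E
python3 - <<'E'
from h import *
w=lm("w2")
print("pan",world(w,(238.5,162.5),14),"oiler",world(w,(440,75),70))
pick(422.3,-327.8,44,.285)
place(390,339,18,.285+.8,.75)
bot.move_ptp([330,280,260],[pi,0,1.1])
look("w3")
bot.move_ptp([450,-60,280],[pi,0,.3])
look("w4")
E
```

```text
pan [[488.38585012 -23.78863144  14.        ]] oiler [[ 618.22240709 -187.65616181   70.        ]]
pick hit False opening 0.39788589449309497 tcp [ 422.5 -327.7   44.5] t 5.4167
lifted 0.40050024120980293 [-0.2 -0.1 -5.6] [-3.14e+00  1.00e-03  2.85e-01]
place hit True [389.8 338.9  18.5] [ 0.4 -1.   4.5]
z rel [388.4 337.9  17.3]
t 12.5667
```

Run:
```python
from h import *
a=cv2.imread("pics/w3.png"); b=cv2.imread("pics/w4.png")
cv2.imwrite("pics/v3.png",cv2.resize(a,(400,300)))
w=lm("w4"); c=pix(w,[[488,-24,20]])[0].astype(int); print(c)
x0,y0=max(c[0]-75,0),max(c[1]-75,0); print(x0,y0)
cv2.imwrite("pics/v4.png",cv2.resize(b[y0:y0+150,x0:x0+150],None,fx=4,fy=4,interpolation=cv2.INTER_CUBIC))
```

```text
[300 159]
225 84
```

View pics/v3.png

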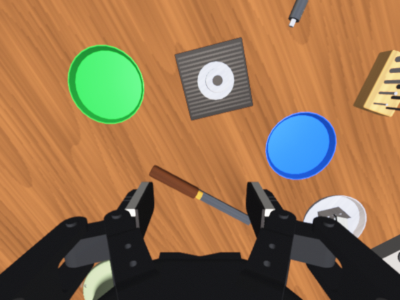

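View pics/v4.png

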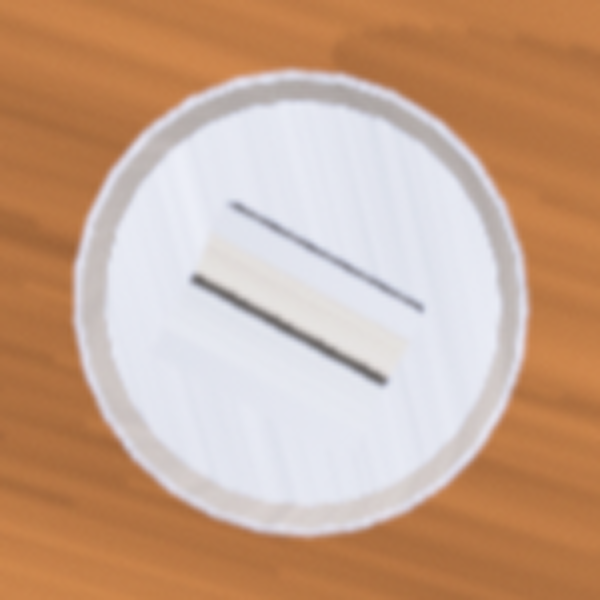

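Image w3 shows the bushing upright in the middle of the mat, at about (215,80). The V-block is low-contrast against the pan, so I'll enlarge the oblique views w1 and w2 to see which edges the dark lines are.

Run:
```python
from h import *
f=lambda n,x,y:cv2.resize(cv2.createCLAHE(4,(4,4)).apply(cv2.imread(f"pics/{n}.png",0)[y:y+100,x:x+130]),None,fx=4,fy=4,interpolation=cv2.INTER_CUBIC)
A=f("w1",0,0);B=f("w2",175,105)
c=np.hstack([A,B]);print(c.shape);cv2.imwrite("pics/v5.png",cv2.resize(c,None,fx=.75,fy=.75))
```

```text
(400, 1040)
```

View pics/v5.png

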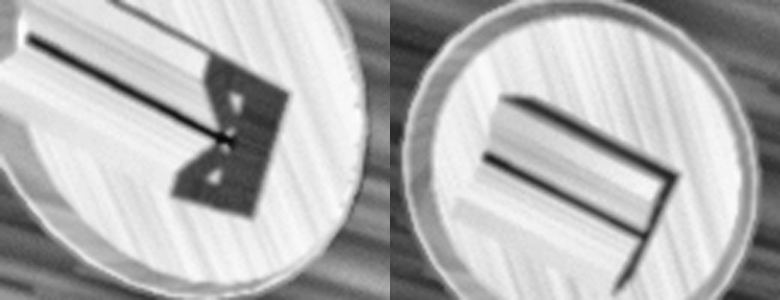

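The thick dark line is the slot at the groove bottom, so it marks the block's axis. The thin line is the shaded far side.

Run:
```python
from h import *
w=lm("w4")
e=world(w,[(273,153.4),(321.2,179.4)],28); c=e.mean(0); a=np.arctan2(*(e[1]-e[0])[1::-1])
print(e.round(1),"c",c,"len",np.linalg.norm(e[1]-e[0]),"axis deg",np.degrees(a))
print("pan",world(w,(300,159.3),14), "mat bushing",world(lm("w3"),[(217*1.6,81*1.6)],40), "mat",world(lm("w3"),[(214*1.6,79*1.6)],4))
w1=lm("w1");K=(.75*4)
print("w1 slot right end",world(w1,(228/3,140/3),28), "w2 ends",world(lm("w2"),[(175+(485-390)/3,105+156/3),(175+(643-390)/3,105+235/3)],28))
```

```text
[[486.4   6.1  28. ]
 [475.1 -53.   28. ]] c [480.73184125 -23.44569903  28.        ] len 60.08594708286089 axis deg -100.86524144703205
pan [[488.0994739 -23.5584     14.       ]] mat bushing [[389.67522416 337.91120486  40.        ]] mat [[389.20176181 342.63953006   4.        ]]
w1 slot right end [[475.45708656 -54.39257921  28.        ]] w2 ends [[486.37439358   6.66861329  28.        ]
 [475.09408075 -52.6838672   28.        ]]
```

Run:
```python
from h import *
pick(480.7,-23.4,7,np.radians(79.1),effort=70,pre=.7)
place(415.1,-317.3,34,np.radians(80.7),.7)
bot.move_ptp([385,-300,260],[pi,0,.285]); look("w5")
bot.move_ptp([545,-165,280],[pi,0,.6]); look("w6")
w=lm("w6"); c=pix(w,[[618,-189,30]])[0]; print(c)
a=cv2.imread("pics/w5.png"); b=cv2.imread("pics/w6.png")
cv2.imwrite("pics/v6.png",cv2.resize(b[:340,120:520],None,fx=1.75,fy=1.75,interpolation=cv2.INTER_CUBIC))
w=lm("w5"); c=pix(w,[[415,-317,30]])[0].astype(int); print(c); x,y=c-[100,80]; print(x,y)
cv2.imwrite("pics/v5b.png",cv2.resize(a[y:y+160,x:x+200],None,fx=3,fy=3,interpolation=cv2.INTER_CUBIC))
print(bot.get_state()["t"])
```

```text
pick hit False opening 0.5068893896193508 tcp [481.3 -23.5   7.6] t 17.875
lifted 0.5084134138108406 [-0.7 -0.3 -5.4] [-3.14  -0.     1.381]
place hit True [ 414.9 -317.2   34.6] [-0.8  0.1  5.7]
z rel [ 413.7 -315.9   33.3]
t 23.8333
[375.51935612 159.58351929]
[343 183]
243 103
25.8083
```

View pics/v6.png

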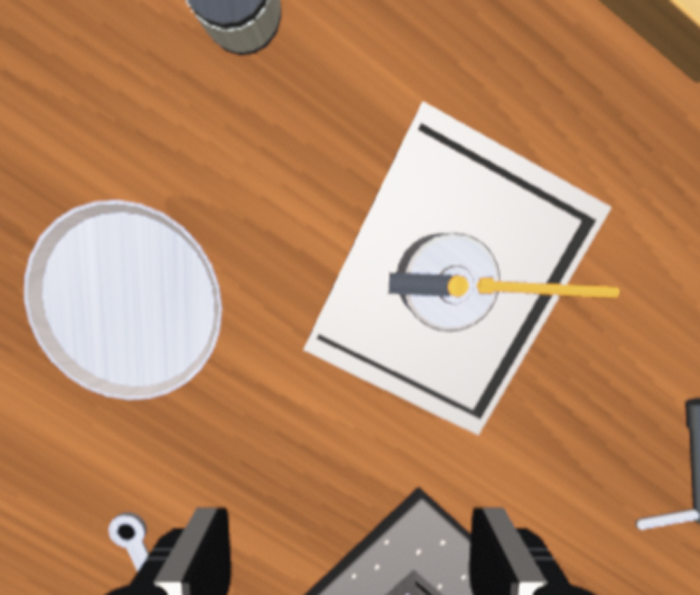

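View pics/v5b.png

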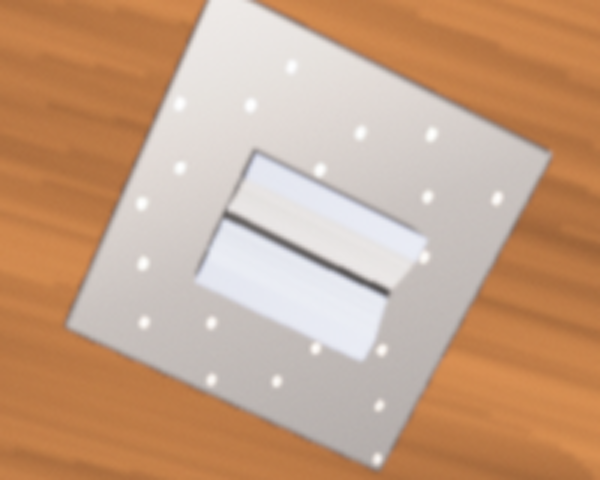

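The V-block sits upright near the middle of the plate, with slot ends at (226,214) and (388,293) in the crop. The tray corners, the oiler's shoulder circle (451,282) and its pump button (458,287) are clear in v6.

Run:
```python
from h import *
w=lm("w5"); f=lambda p:[(243+(u+.5)/3-.5,103+(v+.5)/3-.5) for u,v in p]
s=world(w,f([(226,214),(388,293)]),55); print("vblock",s.mean(0))
q=world(w,f([(551,154),(378,468),(66,326)]),30); print("plate",(q[0]+q[2])/2,[np.linalg.norm(q[i+1]-q[i]) for i in (0,1)])
w=lm("w6"); f=lambda p:[(120+(u+.5)/1.75-.5,(v+.5)/1.75-.5) for u,v in p]
T=world(w,f([(423,101),(611,207),(480,434),(304,350)]),30); print("tray",T.round(1),T.mean(0),[np.linalg.norm(T[i]-T[i-1]).round(1) for i in range(4)])
print("oiler",world(w,f([(451.5,282)]),54),world(w,f([(458,287)]),78))
L=world(w,f([(390,283)]),75)[0];S=world(w,f([(619,292)]),81)[0]; print(L,S,np.linalg.norm(S-L),"head",np.degrees(np.arctan2(*(S-L)[1::-1])), "axis", L+(S-L)*38/126)
print("pan",world(w,f([(122.5,299.5)]),14))
```

```text
vblock [ 414.42478327 -317.10199414   55.        ]
plate [ 415.15563858 -316.85338734   30.        ] [np.float64(127.41746756287137), np.float64(127.16014429463301)]
tray [[ 691.  -116.3   30. ]
 [ 708.6 -245.1   30. ]
 [ 549.1 -268.2   30. ]
 [ 529.9 -139.    30. ]] [ 619.65534761 -192.15064554   30.        ] [np.float64(162.7), np.float64(130.0), np.float64(161.2), np.float64(130.6)]
oiler [[ 617.33613458 -187.82284458   54.        ]] [[ 616.29068514 -188.3139029    78.        ]]
[ 596.79483279 -156.32828594   75.        ] [ 663.96455164 -262.36723789   81.        ] 125.6663457754169 head -57.64803856183933 axis [ 617.05236705 -188.30828732   76.80952381]
pan [[487.55870096 -22.48291917  14.        ]]
```

Run:
```python
from h import *
pick(617,-188.2,15,np.radians(122.4),effort=40,pre=.97)
place(488,-23.3,14,np.radians(122.4),.85)
bot.move_ptp([420,-40,280],[pi,0,.3]); look("w7"); print(bot.get_state()["t"])
b=cv2.imread("pics/w7.png"); cv2.imwrite("pics/v7.png",cv2.resize(b[20:300,180:500],None,fx=2,fy=2,interpolation=cv2.INTER_CUBIC))
```

```text
pick hit False opening 0.6436027403562377 tcp [ 617.7 -188.3   15.8] t 29.5333
lifted 0.6430057138254895 [-0.4 -0.  -3. ] [-3.140e+00 -2.000e-03  2.136e+00]
place hit True [487.8 -23.3  14.7] [-0.3  0.2  6.4]
z rel [486.7 -23.   14. ]
t 35.2833
36.8917
```

View pics/v7.png

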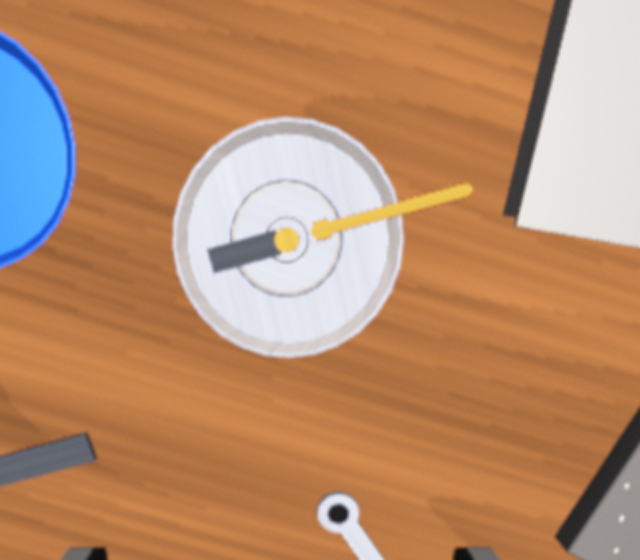

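The oiler stands upright in the middle of the pan: its shoulder is at (287,238) and the pan rim is centred at (288,237). The bushing goes to the tray next.

Run:
```python
from h import *
pick(389.5,338.2,18,1.085)
place(619.7,-192.2,18,np.radians(98.2),.7)
bot.move_ptp([530,-190,280],[pi,0,.5]); look("w8")
bot.move_ptp([200,300,300],[pi,0,1.2]); cv2.imwrite("pics/top9.png",imaging.capture("top"))
a=cv2.imread("pics/w8.png"); t=cv2.imread("pics/top9.png")
A=a[:360,100:500]; T=cv2.resize(t[130:310,160:480],(640,360)); 
cv2.imwrite("pics/v8.png",np.vstack([cv2.resize(A,(400,360))[:, :],])) 
cv2.imwrite("pics/v9.png",T); print(bot.get_state()["t"],bot.get_state()["contact_force"])
```

```text
pick hit False opening 0.39716707721166805 tcp [389.6 338.4  18.5] t 40.7833
lifted 0.39670906698743075 [ 0.3  0.2 -6.3] [-3.141e+00  2.000e-03  1.085e+00]
place hit True [ 619.5 -192.1   18.5] [-0.1 -0.3  4.7]
z rel [ 617.6 -191.3   16.5]
t 47.775
51.0583 [-0.9838766   0.17380822 -0.38319395]
```

View pics/v8.png

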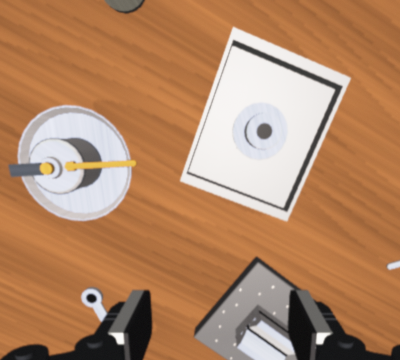

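View pics/v9.png

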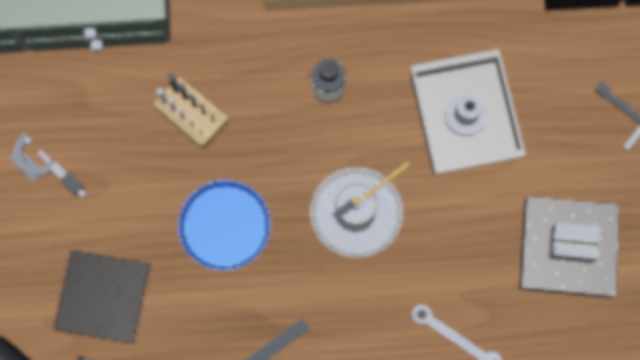

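All three stand in their places, and the mat is empty with the bystanders unmoved. I'll do one numeric check of the bushing and oiler, then hand in.

Run:
```python
from h import *
w=lm("w8"); T=world(w,[(334,27),(450,78),(388,220),(280,181)],30).mean(0)
B=world(w,(360,131),14)[0]; print("bushing-tray",(B-T)[:2])
w=lm("w7"); g=lambda u,v:(180+u/2-.25,20+v/2-.25)
O=world(w,g(287,238),54)[0];P=world(w,g(288,237),14)[0]; print("oiler-pan",(O-P)[:2])
if np.hypot(*(B-T)[:2])<10 and np.hypot(*(O-P)[:2])<10: bot.sign_off(); print("signed")
```

```text
bushing-tray [-0.10149804  0.79224996]
oiler-pan [-0.61613969  0.8057157 ]
the job is handed in; nothing more can be done
signed
```

The job is done and handed in at about 51 s of the 122 s allowed. I parked the bushing on the mat, lowered the V-block onto the granite at 20 mm/s until it touched, moved the oil can to the drip pan, and put the bushing in the tray.

My last checks, measured from the wrist pictures:

| Thing | Home | Distance from centre (limit 15 mm) |
|---|---|---|
| Bushing | Parts tray | about 1 mm |
| Oil can | Drip pan | about 1 mm |
| V-block | Granite plate | about 1 mm |

- **Final picture:** all three stand upright and released. The mat is empty, and the drill block, tin and micrometer look undisturbed. I judged that by eye, not by measurement.
- **Only mismatch:** the granite plate's edges measured about 127 mm instead of the nominal 130 mm. That hardly affects its centre, which came out the same in two views. No check failed.

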